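Latch the loaded casting box

ROBOT

A 7-joint arm with a two-finger parallel gripper is mounted at the origin on a cart in front of the work surface, level with it; the furniture and walls round the work are solid. World frame = base frame: x ahead of the robot, y to its left, z up, the work surface at z = 0. Lengths are in m, angles in rad, forces in N, time in s.
With the tool pointing down it reaches from about 0.425 to 0.925 m from the base axis. Payload 6.8 kg.
Tool frame: the origin (TCP) lies midway between the tips of the shut fingers; the grasp point (between the pads) lies 19 mm behind it; z points along the fingers, y is the line along which they close (so a half turn about z gives the same grasp; the last joint's range is limited). The gripper opens to 85 mm and grips with 20 to 120 N. Pads are 22 mm wide; open, the fingers measure 114 mm over their backs; the gripper's body (76 mm by 85 mm) begins 54 mm behind the grasp point. The pads swing forward as they close: fully open they stand 13 mm farther back than shut.
Start: joints at [-0.108, 0.477, 0.022, 1.555, -0.011, 1.109, -0.083], TCP at [0.675, 0, 0.194] pointing down, gripper open.
Joint ranges: [-2.96, 2.96], [-0.34, 2.1], [-1.41, 1.46], [0.24, 2.44], [-1.37, 4.51], [0.17, 1.92], [-2.96, 2.96]. Speed limits (rad/s): [2.39, 2.39, 3.14, 3.14, 3.14, 3.14, 3.14].

INTERFACE

Orientations are given as a unit quaternion [w, x, y, z].
In Python, from station import * gives the robot as it stands.
- The arm moves only by the shell command python3 -m creep 'ROWS' [FORCE]. ROWS is JSON, a list of rows, each a list of 7 numbers: the gripper command: -1 is shut, 1 is fully open, values between are in proportion, then the shift along the world's x, y, z in mm, then the turn, a rotation vector about the world's x, y, z in rad. A call has 1 to 5 rows; each row shifts and turns the commanded pose from where the row before left it; what a row does not reach is not made up. A row lasts 1/8 s, in which the tool goes at most 62.5 mm and 10.7 degrees, less where a joint would pass 70% of its speed; a pose out of reach is approached as far as the arm can. A call is refused whole if a number of a shift passes 62.5 or a number of a turn 0.188, either way. A call with a gripper value outside its range is refused whole. The fingers move at their own pace and stop on an object; FORCE is the grip in N (left out, the last holds). Time passes only in rows, so rows that do not move let the fingers close. It gives the time, the measured TCP pose, the force, the opening and the grip force at its end, in the units of the state.
- get_obs(): the state, without advancing time (a new reading comes with each control period).
- read_camera(name): name is "scene" or "side" or "wrist"; returns (picture, depth): 480x640x3 uint8, red, green, blue; 480x640 float32, m along the optical axis (not along the pixel's ray), 0 where there is no reading.
- camera_params(name): a dict with "intrinsics" (3x3 intrinsics, pixels), "cam_to_world" (4x4, takes a point from camera to world coordinates); the wrist camera has in their place "mount" (4x4, takes a point from camera to tool coordinates, whose origin is the TCP and whose axes are the flange's). Camera axes: x right, y up, looking along -z (the intrinsics and any distortion apply to the point x, -y, -z); pixel columns grow to the right and rows downward; lengths in m; the calibration is good to about 2 mm. The wrist camera is an equidistant fisheye: a pixel r from the principal point sees the ray r / f radians off the axis. A picture is of the moment at which its call begins: read the wrist's pose just before it. camera_params takes no time and is no camera call.
- hand_in(): hands the job in; it is judged then, once.
The state is a dict: "t": time; "q": joint angles; "joint_vel": joint speeds; "joint_torque": joint torques, N m; "eef_pos": TCP position; "tool_rot": TCP orientation; "contact_force": force on the tool from outside, world axes, zero at the start; "torque": the same for the moment, N m; "gripper_width": opening from 0.0 (shut) to 1.0 (fully open); "grasp_force": force on a finger pad.
Only numpy, scipy, OpenCV 4.12 (cv2) and the standard library are available. Lean on these libraries where they do the work, as an engineer would, in place of code of your own. Each camera call takes 0.05 s, during which the arm holds its last target. There are 200 camera calls.

TASK

One of the two split wooden casting boxes has a white plaster mould in it. Close the toggle latch of that box: swing its wire bail down over the keeper hook while the red lever is still up, then press the lever over until it snaps down flat with the bail held under the hook. Leave the latch of the empty box open.

Things in the scene. Friction and masses are not known exactly. Their poses are not given: they have to be found in the camera images.
- mould_box: Split wooden box holding the white mould, 180x205 mm, walls 50 high, fixed. Origin: underside of its board, z up. Latch on the rail at x=-55 mm, works in the y-z plane: lever pivot y=0, z=68. Keeper hook, 18 wide: lip y=44 to 56.5, top z=73, slot below opens to +y. Crossbar goes past the lip down to a ledge: hooked its z=62 to 66 (on top of the lip 76). Keeper's half is sprung, gives 4 mm to -y.
- mould_box_bar (a point): Middle of the wire bail's crossbar (5 mm wire, 50 wide), 70 mm from the bail's pin on the lever. Its y axis points outward along the bail, x along the bar. A steel tab 24 wide, 4 thick runs on outward 52 mm from the bar: push there, from the lever's side. Starts 45 to 75 deg above level, leaning to the keeper (+y); friction holds it, below 35 deg it falls on.
- mould_box_lever (a joint): Angle t of its red lever (28 mm wide, 84 pivot to tip): 0 closed, flat to the box's -y; 1.57 up. Starts 1.5 to 1.7, stays where left. Pressing face (keeper side) is 9 mm off the pivot line. Bail pin (box frame, mm): y=20cos(3.386-t), z=68+20sin(3.386-t). With bail hooked it needs about 5 N near the tip, passes center at 0.24 and pulls itself shut.
- spare_box_lever (a joint): Angle of the red lever of the other, empty box, of the same build: 0 closed, 1.57 up. It starts at 1.5 to 1.7 and must stay up.

How it is judged:
By the outcome, as a careful person would: the job done as asked, in the order asked, and still so for the second after the job is handed in, with the robot touching nothing.
It also fails if it takes over 45 s, if anything falls off the work surface, if the arm or the gripper's body presses on something with over 40 N, if the wrist force passes 120 N, or if a joint passes its speed limit or range.

## Working session

There is one attempt and no reset: what is moved stays moved. The work goes in short steps, Python scripts to look and compute and a shell command to move; the robot and the scene stay as the last step left them, time stands still between calls to the robot, and variables do not carry over. Pictures are saved under pics/ and viewed, at most 10 in all, crops included, and the job is handed in when it is done.

```bash
mkdir -p pics
cat > h.py <<'E'
from station import *
import numpy as np, cv2
def shot(n,name):
    p,d=read_camera(n); cv2.imwrite(f'pics/{name}.png',p[:,:,::-1]); np.savez(f'pics/{name}.npz',p=p,d=d); return p,d
def cloud(n,d):
    c=camera_params(n);K=np.array(c['intrinsics']);T=np.array(c['cam_to_world'])
    v,u=np.mgrid[:480,:640]
    P=np.stack([(u-K[0,2])/K[0,0]*d,-(v-K[1,2])/K[1,1]*d,-d],-1)
    return P@T[:3,:3].T+T[:3,3]
E
python3 - <<'E'
from h import *
for n in('scene','side'):
    p,d=shot(n,n+'0'); c=camera_params(n); print(n,c)
o=get_obs();print(o['t'],o['eef_pos'],o['tool_rot'],o['contact_force'])
E
```

```text
scene {'intrinsics': array([[560.07071423,   0.        , 318.31434628],
       [  0.        , 560.07071423, 237.21214887],
       [  0.        ,   0.        ,   1.        ]]), 'cam_to_world': array([[-0.75093756,  0.46264016, -0.47122909,  0.1216173 ],
       [-0.66026757, -0.51323994,  0.54829873,  0.48985096],
       [ 0.01181143,  0.7228754 ,  0.69087745,  0.67756971],
       [ 0.        ,  0.        ,  0.        ,  1.        ]])}
side {'intrinsics': array([[478.92087912,   0.        , 324.4469171 ],
       [  0.        , 478.92087912, 237.82990473],
       [  0.        ,   0.        ,   1.        ]]), 'cam_to_world': array([[-0.90056892, -0.31565461,  0.29889427,  0.77172868],
       [ 0.43445482, -0.62982848,  0.6438673 ,  0.55195333],
       [-0.01498756,  0.70970293,  0.70434162,  0.68067555],
       [ 0.        ,  0.        ,  0.        ,  1.        ]])}
0.1 [ 6.74407592e-01 -7.30850323e-06  1.93141539e-01] [-5.37842876e-04  7.07094835e-01  7.07118254e-01 -6.16382008e-04] [ 0.81356109 -0.20961992 -0.36009767]
```

View pics/scene0.png

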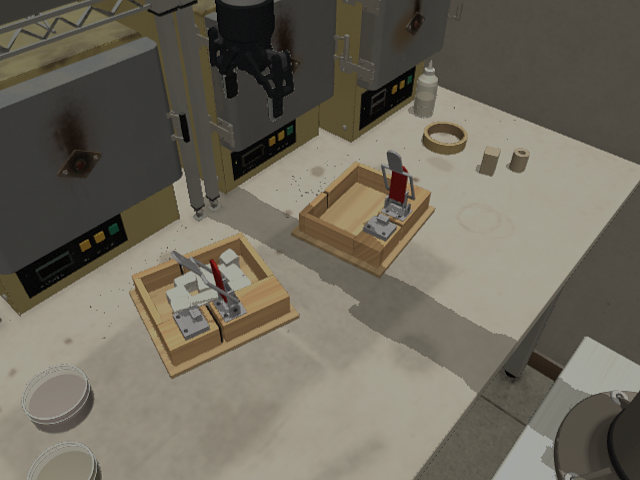

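View pics/side0.png

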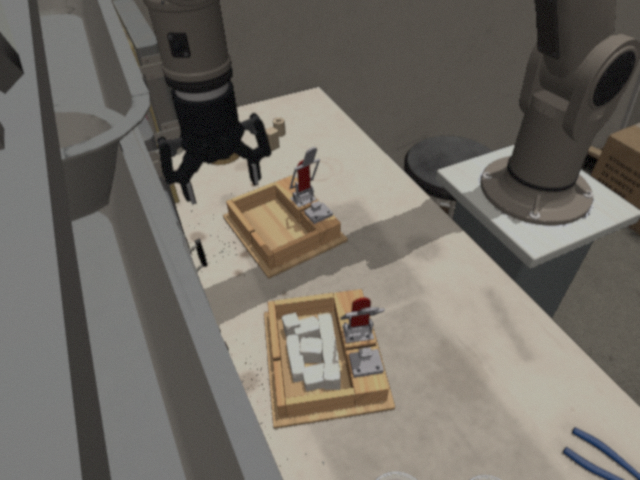

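The mould box is the near-left one in the scene view (hook at about (190,322), red lever at (218,280), tab tip at (177,253)). The empty one is at (365,215).

Run:
```python
from h import *
for n,box,k in(('scene',(120,225,310,385),4),('side',(255,280,405,430),4)):
    z=np.load(f'pics/{n}0.npz');p,d=z['p'],z['d'];P=cloud(n,d)
    hsv=cv2.cvtColor(p,cv2.COLOR_RGB2HSV)
    u0,v0,u1,v1=box
    M=np.zeros((480,640),bool);M[v0:v1,u0:u1]=1;M&=d>0
    cv2.imwrite(f'pics/{n}c.png',cv2.resize(p[v0:v1,u0:u1,::-1],None,fx=k,fy=k,interpolation=cv2.INTER_CUBIC))
    W=M&(hsv[...,0]<22)&(hsv[...,0]>8)&(hsv[...,1]>90)
    for a,b in((.004,.03),(.046,.056),(.056,.066)):
        q=P[W&(P[...,2]>a)&(P[...,2]<b)]
        if len(q)>20: print(n,a,len(q),np.median(q[:,2]),cv2.minAreaRect((q[:,:2]*1000).astype(np.float32)))
    R=M&((hsv[...,0]<6)|(hsv[...,0]>174))&(hsv[...,1]>150)
    q=P[R];print('red',len(q),np.round(q[np.argsort(q[:,2])][::max(1,len(q)//12)],3).tolist())
    G=M&(hsv[...,1]<70)&(P[...,2]>.075)
    q=P[G];print('steel',len(q),np.round(q[np.argsort(q[:,2])][::max(1,len(q)//30)],3).tolist())
    h=np.histogram(P[W][:,2],np.arange(-.01,.08,.003));print(h[0])
```

```text
scene 0.004 4256 0.010647782023378849 ((641.237548828125, 112.06182098388672), (307.799560546875, 295.1277160644531), 73.09591674804688)
scene 0.046 3304 0.04938798989520238 ((653.1908569335938, 162.6575469970703), (184.28721618652344, 268.65289306640625), 73.2733154296875)
red 199 [[0.66, 0.128, 0.028], [0.547, 0.198, 0.091], [0.556, 0.196, 0.106], [0.538, 0.199, 0.113], [0.538, 0.201, 0.119], [0.544, 0.2, 0.123], [0.54, 0.202, 0.128], [0.539, 0.199, 0.134], [0.548, 0.2, 0.138], [0.538, 0.201, 0.142], [0.542, 0.202, 0.146], [0.558, 0.197, 0.149], [0.55, 0.199, 0.151]]
steel 722 [[0.559, 0.232, 0.075], [0.534, 0.196, 0.077], [0.536, 0.195, 0.086], [0.53, 0.185, 0.089], [0.57, 0.175, 0.09], [0.558, 0.18, 0.091], [0.523, 0.195, 0.095], [0.533, 0.189, 0.097], [0.522, 0.198, 0.102], [0.573, 0.192, 0.111], [0.574, 0.195, 0.116], [0.577, 0.193, 0.121], [0.578, 0.201, 0.127], [0.529, 0.217, 0.131], [0.579, 0.204, 0.136], [0.581, 0.206, 0.142], [0.532, 0.227, 0.147], [0.58, 0.21, 0.148], [0.543, 0.223, 0.149], [0.553, 0.219, 0.15], [0.552, 0.222, 0.154], [0.547, 0.228, 0.157], [0.565, 0.225,
[... 1079 characters left out ...]
 0.098], [0.56, 0.195, 0.112], [0.563, 0.194, 0.123], [0.54, 0.202, 0.13], [0.548, 0.223, 0.146], [0.566, 0.219, 0.147], [0.533, 0.224, 0.148], [0.583, 0.213, 0.148], [0.583, 0.21, 0.149], [0.573, 0.214, 0.15], [0.583, 0.213, 0.15], [0.555, 0.226, 0.154], [0.573, 0.227, 0.163], [0.564, 0.237, 0.175], [0.571, 0.241, 0.183], [0.556, 0.244, 0.187], [0.565, 0.245, 0.189], [0.567, 0.243, 0.19], [0.564, 0.245, 0.191], [0.766, 0.499, 0.573], [0.766, 0.501, 0.573], [0.766, 0.503, 0.574], [0.766, 0.503, 0.574], [0.766, 0.5, 0.574], [0.766, 0.503, 0.575]]
[   0    0    0    0    4   88 1549  813  168  170  173  185  197  192
  192  196  205  214  250 1148 1607   28    0    0    0    0    0    0
    0]
```

View pics/scenec.png

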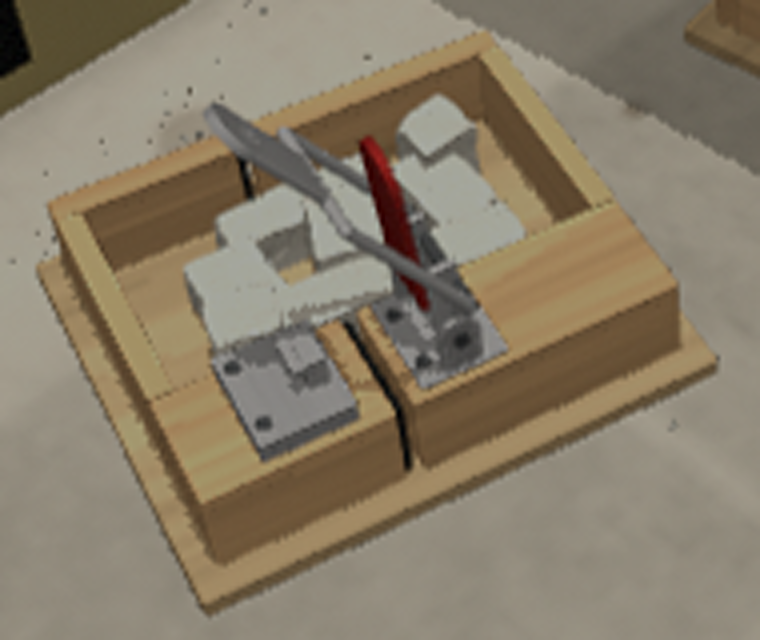

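View pics/sidec.png

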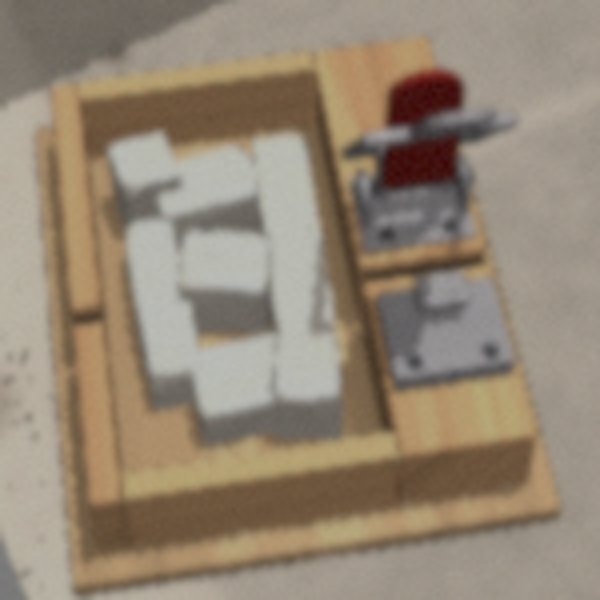

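Fit: the box centre is at (0.604, 0.180) and box +y points along (0.289, 0.957). The latch pivot is at about (0.551, 0.196), the bail sits about 63° above level, and the lever is at about 1.5–1.6. I'll shut the fingers, go up, align with the box, and move over the gap between lever and tab.

```bash
python3 -m creep '[[-1,0,0,60,0,0,-0.15],[-1,0,0,30,0,0,-0.143],[-1,-30,50,0,0,0,0],[-1,-30,50,0,0,0,0],[-1,-30,50,0,0,0,0]]' 40; python3 -m creep '[[-1,-31,50,0,0,0,0],[-1,0,0,0,0,0,0],[-1,0,0,0,0,0,0]]'
```

```text
t: 0.72
eef_pos: [0.5837, 0.1514, 0.2836]
tool_rot: [-0.0, 0.803, 0.596, -0.0]
contact_force: [1.0, 0.7, 0.7]
gripper_width: 0.0
grasp_force: 0.0
t: 1.1
eef_pos: [0.554, 0.1995, 0.2838]
tool_rot: [0.0, 0.803, 0.596, -0.0]
contact_force: [0.6, -0.3, -0.0]
gripper_width: 0.003
grasp_force: 0.0
```

```bash
python3 -m creep '[[-1,-2,0,-55,0,0,0],[-1,0,0,-50,0,0,0],[-1,0,0,0,0,0,0]]'
python3 - <<'E'
from h import *
p,d=shot('scene','s1'); cv2.imwrite('pics/s1c.png',cv2.resize(p[170:390,100:340,::-1],None,fx=2.5,fy=2.5))
E
```

```text
t: 1.48
eef_pos: [0.55, 0.1968, 0.1753]
tool_rot: [-0.0, 0.804, 0.595, -0.004]
contact_force: [-0.3, 0.2, 0.6]
gripper_width: -0.002
grasp_force: 0.0
```

View pics/s1c.png

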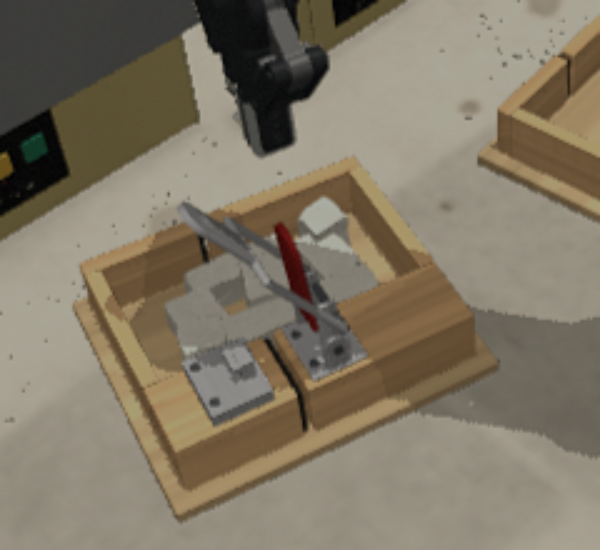

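The finger tips (crop (270,150)) look higher than I expected over the lever tip (280,225). I'll check by projecting.

Run:
```python
from h import *
o=get_obs();print(o['t'],o['eef_pos'],o['q'])
for n in ('scene','side'):
    c=camera_params(n);K=np.array(c['intrinsics']);T=np.linalg.inv(c['cam_to_world'])
    for X in (o['eef_pos'],[.55,.196,.152],[.562,.245,.192]):
        q=T[:3,:3]@np.array(X)+T[:3,3];u=K[0,2]+K[0,0]*q[0]/-q[2];v=K[1,2]-K[1,1]*q[1]/-q[2];print(n,X,u,v,-q[2],'crop',(u-100)*2.5,(v-170)*2.5)
d=np.load('pics/s1.npz');P=cloud('scene',d['d'])
for u,v in((206,226),(205,222),(212,215),(200,215)):print(u,v,P[v,u])
```

```text
1.525 [0.55197122 0.19804837 0.17825192] [-0.44336354  0.34970869 -0.00991223  1.78714148  0.00466511  1.00796236
 -0.75070024]
scene [0.55197122 0.19804837 0.17825192] 210.3777224832421 246.77206488484904 0.7077576725634133 crop 275.9443062081053 191.9301622121226
scene [0.55, 0.196, 0.152] 215.0485923697106 261.0610919710091 0.7260887572588988 crop 287.6214809242765 227.65272992752273
scene [0.562, 0.245, 0.192] 173.7833008495613 255.07540551290379 0.6772417704596478 crop 184.45825212390326 212.68851378225946
side [0.55197122 0.19804837 0.17825192] 362.6767985533437 285.3977387920449 0.6474299514185864 crop 656.6919963833593 288.49434698011225
side [0.55, 0.196, 0.152] 362.42611941338043 295.9343308028048 0.6678283383488636 crop 656.0652985334511 314.8358270070121
side [0.562, 0.245, 0.192] 374.2324338852372 306.9799297384884 0.6045184447462597 crop 685.581084713093 342.449824346221
206 226 [0.5379494  0.2087038  0.22977332]
205 222 [0.5386011  0.20869011 0.23572183]
212 215 [0.53642412 0.198939   0.24154875]
200 215 [0.54727101 0.20803112 0.24108656]
```

Run:
```python
from h import *
for n in('scene','side'):
    p,d=shot(n,n+'2');P=cloud(n,d);o=get_obs()
    m=(p.max(2)<110)&(abs(P[...,0]-.55)<.06)&(abs(P[...,1]-.197)<.06)&(P[...,2]>.165)&(d>0)
    q=P[m];q=q[np.argsort(q[:,2])];print(n,o['eef_pos'],len(q),q[:200:25].round(3).tolist())
p,_=read_camera('side')
cv2.imwrite('pics/two.png',np.hstack([cv2.imread('pics/scene2.png')[150:390,100:300],cv2.imread('pics/side2.png')[170:410,250:450]])[:, :, :].repeat(2,0).repeat(2,1))
```

```text
scene [0.55330548 0.19905678 0.18016915] 15159 [[0.56, 0.227, 0.165], [0.552, 0.237, 0.17], [0.563, 0.233, 0.173], [0.571, 0.233, 0.178], [0.571, 0.235, 0.182], [0.557, 0.242, 0.187], [0.547, 0.21, 0.22], [0.541, 0.207, 0.224]]
side [0.55392835 0.1996942  0.18115541] 22482 [[0.557, 0.233, 0.167], [0.563, 0.244, 0.185], [0.558, 0.209, 0.222], [0.565, 0.202, 0.226], [0.552, 0.211, 0.229], [0.543, 0.21, 0.231], [0.553, 0.211, 0.233], [0.559, 0.21, 0.234]]
```

View pics/two.png

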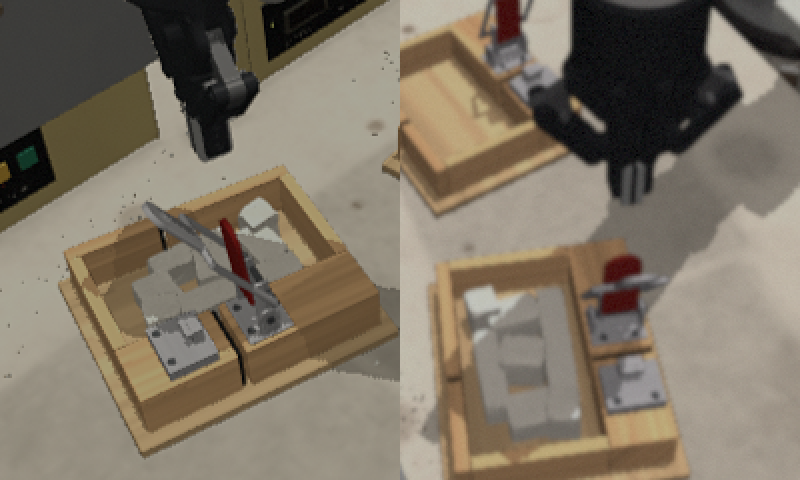

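Run:
```python
from h import *
for f,n,c in(('scene0','scene',(.674,0)),('side0','side',(.674,0)),('scene2','scene',(.553,.199)),('side2','side',(.553,.199))):
    z=np.load(f'pics/{f}.npz');p=z['p'];P=cloud(n,z['d'])
    m=(p.max(2)<90)&(np.hypot(P[...,0]-c[0],P[...,1]-c[1])<.09)&(P[...,2]>.197)&(z['d']>0)
    q=P[m];q=q[np.argsort(q[:,2])];print(f,np.percentile(q[:,2],[0,.5,1,2,5]).round(3),np.median(q[:150],0).round(3),q[5:80:15].round(3).tolist())
o=get_obs();print(o)
```

```text
scene0 [0.197 0.199 0.202 0.206 0.219] [ 0.744 -0.027  0.202] [[0.745, -0.022, 0.198], [0.761, -0.014, 0.198], [0.746, -0.018, 0.199], [0.742, -0.027, 0.2], [0.744, -0.027, 0.201]]
side0 [0.198 0.246 0.254 0.264 0.291] [ 0.744 -0.018  0.248] [[0.745, -0.023, 0.203], [0.745, -0.022, 0.221], [0.747, -0.017, 0.232], [0.748, -0.019, 0.239], [0.746, -0.02, 0.246]]
scene2 [0.219 0.228 0.234 0.244 0.285] [0.542 0.207 0.228] [[0.547, 0.207, 0.22], [0.544, 0.191, 0.222], [0.547, 0.208, 0.224], [0.549, 0.211, 0.226], [0.544, 0.201, 0.227]]
side2 [0.22  0.233 0.243 0.262 0.278] [0.558 0.209 0.23 ] [[0.561, 0.204, 0.222], [0.552, 0.211, 0.225], [0.564, 0.205, 0.227], [0.55, 0.212, 0.228], [0.552, 0.212, 0.229]]
{'t': 1.675, 'q': array([-0.44418315,  0.34638327, -0.01060547,  1.78372413,  0.00457398,
        1.0074022 , -0.75084396]), 'joint_vel': array([-5.61185175e-03, -7.07400465e-03, -2.72819133e-03,  5.06549479e-03,
        2.19836364e-05, -5.76218079e-03, -1.18898430e-03]), 'joint_torque': array([ 1.16283798e-01, -4.88483691e+01,  8.99430234e-01, -2.60253096e+01,
        1.97963387e-02,  2.62860552e-02,  2.44219955e-03]), 'eef_pos': array([0.55403789, 0.2000628 , 0.18155704]), 'tool_rot': array([5.06873771e-04, 8.03126424e-01, 5.95805098e-01, 1.99375655e-03]), 'contact_force': array([-0.26660973, -0.08924225, -0.10565411]), 'torque': array([ 0.01050248,  0.00703011, -0.0412057 ]), 'grasp_force': 0.0, 'gripper_width': -0.0008356770131559523}
```

Run:
```python
from h import *
from scipy.spatial.transform import Rotation as R
c=camera_params('wrist');print(c)
o=get_obs();p,d=shot('wrist','w0')
K=np.array(c['intrinsics']);M=np.array(c['mount'])
v,u=np.mgrid[:480,:640];x=(u-K[0,2])/K[0,0];y=(v-K[1,2])/K[1,1];r=np.hypot(x,y)+1e-9
s=np.tan(np.minimum(r,1.4))/r
C=np.stack([x*s*d,-y*s*d,-d],-1);T=C@M[:3,:3].T+M[:3,3]
w,a,b,e=o['tool_rot'];W=T@R.from_quat([a,b,e,w]).as_matrix().T+o['eef_pos']
np.save('pics/w0W.npy',W);np.save('pics/w0T.npy',T)
hsv=cv2.cvtColor(p,cv2.COLOR_RGB2HSV)
m=(hsv[...,0]<22)&(hsv[...,0]>8)&(hsv[...,1]>90)&(d>0)&(r<1.2)
h=np.histogram(W[m][:,2],np.arange(-.06,.1,.005));print(list(zip(h[1].round(3),h[0])))
q=W[m&(W[...,2]>-.1)];print(np.percentile(q,[2,50,98],axis=0))
k=(T[...,2]>-.08)&(T[...,2]<.02)&(np.hypot(T[...,0],T[...,1])<.05)&(d>0);t=T[k];print('near',len(t),np.percentile(t,[1,50,99],axis=0).round(3) if len(t) else '')
```

```text
{'intrinsics': array([[371.64829954,   0.        , 315.71920524],
       [  0.        , 371.64829954, 236.67459437],
       [  0.        ,   0.        ,   1.        ]]), 'mount': array([[-2.50054371e-04,  9.50497818e-01,  3.10731132e-01,
         8.11317808e-02],
       [ 9.99999944e-01,  3.07284648e-04, -1.35226329e-04,
        -3.53932351e-04],
       [-2.24015237e-04,  3.10731081e-01, -9.50497841e-01,
        -1.80175332e-01],
       [ 0.00000000e+00,  0.00000000e+00,  0.00000000e+00,
         1.00000000e+00]])}
[(np.float64(-0.06), np.int64(0)), (np.float64(-0.055), np.int64(0)), (np.float64(-0.05), np.int64(0)), (np.float64(-0.045), np.int64(0)), (np.float64(-0.04), np.int64(0)), (np.float64(-0.035), np.int64(0)), (np.float64(-0.03), np.int64(0)), (np.float64(-0.025), np.int64(0)), (np.float64(-0.02), np.int64(0)), (np.float64(-0.015), np.int64(0)), (np.float64(-0.01), np.int64(0)), (np.float64(-0.005), np.int64(0)), (np.float64(-0.0), np.int64(20)), (np.float64(0.005), np.int64(2647)), (np.float64(0.01), np.int64(4888)), (np.float64(0.015), np.int64(688)), (np.float64(0.02), np.int64(752)), (np.float64(0.025), np.int64(615)), (np.float64(0.03), np.int64(634)), (np.float64(0.035), np.int64(629)), (np.float64(0.04), np.int64(669)), (np.float64(0.045), np.int64(2928)), (np.float64(0.05), np.int64(3030)), (np.float64(0.055), np.int64(190)), (np.float64(0.06), np.int64(190)), (np.float64(0.065), np.int64(113)), (np.float64(0.07), np.int64(18)), (np.float64(0.075), np.int64(16)), (np.float64(0.08), np.int64(14)), (np.float64(0.085), np.int64(18)), (np.float64(0.09), np.int64(24))]
[[ 0.49854155 -0.04568464  0.00889472]
 [ 0.63990709  0.18339007  0.02857431]
 [ 0.79962073  0.29190235  0.2767673 ]]
near 4793 [[-0.007 -0.014 -0.08 ]
 [ 0.012 -0.001 -0.057]
 [ 0.047  0.013  0.018]]
```

View pics/w0.png

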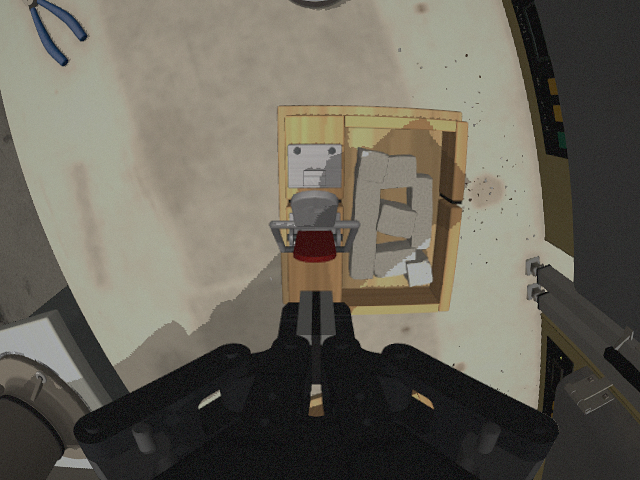

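Run:
```python
import numpy as np
T=np.load('pics/w0T.npy')
for v in (292,295,300,310,320,330,340):print(v,T[v,308].round(4),T[v,326].round(4))
print(T[300,270:365:6].round(3).tolist())
```

```text
292 [ 0.0125 -0.0035 -0.0433] [ 0.0126  0.0039 -0.0436]
295 [ 0.012  -0.0035 -0.0451] [ 0.0114  0.0039 -0.0439]
300 [ 0.0124 -0.0034 -0.0502] [ 0.0126  0.0037 -0.0506]
310 [ 0.0126 -0.0032 -0.0585] [ 0.0119  0.0035 -0.0573]
320 [ 0.0128 -0.0031 -0.0662] [ 0.0126  0.0033 -0.0659]
330 [ 0.0119 -0.003  -0.0714] [ 0.0126  0.0031 -0.0726]
340 [ 0.0131 -0.0028 -0.0794] [ 0.0135  0.003  -0.08  ]
[[-0.11, -0.051, 0.181], [-0.11, -0.044, 0.181], [-0.106, -0.037, 0.173], [-0.105, -0.03, 0.172], [-0.084, -0.021, 0.131], [0.012, -0.007, -0.05], [0.012, -0.004, -0.049], [0.013, -0.002, -0.051], [0.012, 0.001, -0.05], [0.012, 0.003, -0.05], [0.013, 0.005, -0.051], [-0.084, 0.019, 0.132], [-0.09, 0.025, 0.143], [-0.09, 0.031, 0.143], [-0.09, 0.037, 0.144], [-0.09, 0.043, 0.143]]
```

All three cameras put the finger ends about 40 mm behind the reported TCP. Pushing gently at this height should settle it: contact will only occur if the reported tip is right.

```bash
python3 -m creep '[[-1,3,13,0,0,0,0],[-1,2,6.5,0,0,0,0],[-1,2,6.5,0,0,0,0],[-1,0,0,0,0,0,0]]'
python3 - <<'E'
from h import *
p,d=shot('side','s3');P=cloud('side',d)
m=(P[...,2]>.15)&(P[...,2]<.25)&(np.hypot(P[...,0]-.562,P[...,1]-.24)<.035)&(d>0)
h=np.histogram(P[m][:,2],np.arange(.15,.25,.006));print(list(zip(h[1].round(3),h[0])))
q=P[m&(P[...,2]<.2)];print(q[np.argsort(q[:,2])][-8:].round(3).tolist());print(get_obs()['eef_pos'],get_obs()['contact_force'])
E
```

```text
t: 2.22
eef_pos: [0.559, 0.2269, 0.1789]
tool_rot: [-0.0, 0.802, 0.597, -0.0]
contact_force: [0.1, -0.2, -0.3]
gripper_width: 0.002
grasp_force: 0.0
[(np.float64(0.15), np.int64(18)), (np.float64(0.156), np.int64(8)), (np.float64(0.162), np.int64(9)), (np.float64(0.168), np.int64(5)), (np.float64(0.174), np.int64(10)), (np.float64(0.18), np.int64(12)), (np.float64(0.186), np.int64(49)), (np.float64(0.192), np.int64(2)), (np.float64(0.198), np.int64(0)), (np.float64(0.204), np.int64(0)), (np.float64(0.21), np.int64(0)), (np.float64(0.216), np.int64(11)), (np.float64(0.222), np.int64(62)), (np.float64(0.228), np.int64(79)), (np.float64(0.234), np.int64(72)), (np.float64(0.24), np.int64(81))]
[[0.565, 0.245, 0.192], [0.566, 0.244, 0.192], [0.569, 0.245, 0.192], [0.573, 0.241, 0.192], [0.564, 0.246, 0.192], [0.563, 0.244, 0.192], [0.566, 0.244, 0.193], [0.567, 0.243, 0.193]]
[0.55893321 0.22628424 0.178849  ] [1.14987259 0.23603897 0.34651634]
```

There was no contact and the tab did not move, so the usable tip sits about 40 mm above the reported TCP height. I'll back off, lower accordingly, and swing the bail along its arc.

```bash
python3 -m creep '[[-1,-7,-23,0,0,0,0],[-1,0,0,0,0,0,0],[-1,0,0,-42,0,0,0],[-1,0,0,0,0,0,0]]'; python3 -m creep '[[-1,5,16.5,0,0,0,0],[-1,2.7,9,-6,0,0,0],[-1,2.7,9,-6,0,0,0],[-1,2,6,-6,0,0,0],[-1,2,6,-6,0,0,0]]'
```

```text
t: 2.78
eef_pos: [0.5496, 0.2015, 0.1346]
tool_rot: [-0.001, 0.803, 0.596, -0.003]
contact_force: [-0.6, 0.7, -0.2]
gripper_width: -0.0
grasp_force: 0.0
t: 3.4
eef_pos: [0.5665, 0.2498, 0.1125]
tool_rot: [0.0, 0.803, 0.596, -0.0]
contact_force: [-0.2, 0.7, 0.0]
gripper_width: -0.002
grasp_force: 0.0
```

```bash
python3 -m creep '[[-1,1.5,5,-7,0,0,0],[-1,1.5,5,-7,0,0,0],[-1,1.6,5,-12,0,0,0],[-1,1.6,5,-12,0,0,0],[-1,0,0,0,0,0,0]]'
python3 - <<'E'
from h import *
p,d=shot('scene','s4');p2,d2=shot('side','s5')
cv2.imwrite('pics/two4.png',np.hstack([p[190:390,100:300,::-1],p2[250:450,250:450,::-1]]).repeat(2,0).repeat(2,1))
E
```

```text
t: 4.03
eef_pos: [0.5717, 0.2696, 0.0735]
tool_rot: [-0.0, 0.803, 0.597, -0.001]
contact_force: [-0.2, 0.2, 0.6]
gripper_width: 0.001
grasp_force: 0.0
```

View pics/two4.png

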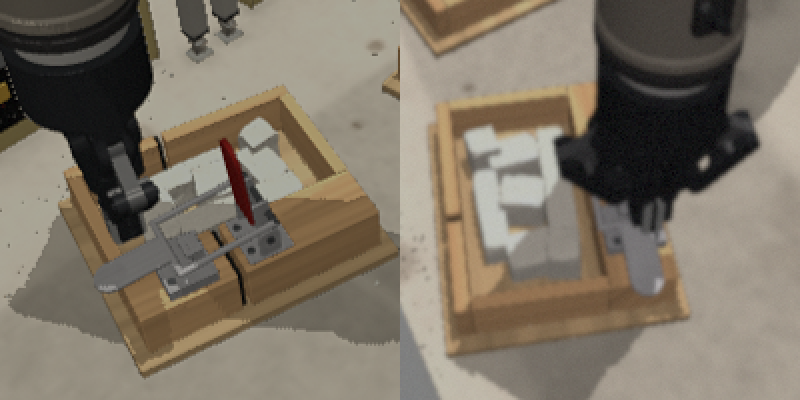

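The bail is down with the lever still up (red at crop (238,180)). I'll check the bar's height from depth to see whether it is on the ledge or on the lip.

Run:
```python
from h import *
O=np.array([.5513,.1956]);ey=np.array([.289,.957]);ex=np.array([.957,-.289])
for f,n in(('s4','scene'),('s5','side')):
    z=np.load(f'pics/{f}.npz');P=cloud(n,z['d']);p=z['p'];D=P[...,:2]-O;bx=D@ex*1000;by=D@ey*1000;bz=P[...,2]*1000
    s=cv2.cvtColor(p,cv2.COLOR_RGB2HSV)[...,1]
    for lo in range(10,115,8):
        m=(abs(bx)<28)&(by>lo)&(by<lo+8)&(s<75)&(bz<110)&(bz>45)
        for nm,k in(('tab',m&(abs(bx)<11)),('wire',m&(abs(bx)>17))):
            if k.sum()>3: print(n,lo,nm,k.sum(),np.percentile(bz[k],[10,50,90]).round(1),end=' | ')
        print()
    r=((p[...,0]>90)&(p[...,1]<40))&(abs(by)<60)&(abs(bx)<25)&(bz>60);
    if r.sum()>5: print('lever',np.polyfit(bz[r],by[r],1),r.sum())
```

```text
scene 10 tab 10 [46.5 47.4 48.6] | scene 10 wire 48 [47.8 85.2 87.1] | 
scene 18 wire 37 [82.  84.4 85.9] | 
scene 26 tab 12 [59.  60.4 61.1] | scene 26 wire 62 [54.6 81.9 84.6] | 
scene 34 tab 86 [67.3 73.  74.4] | scene 34 wire 92 [55.5 61.9 83.6] | 
scene 42 tab 83 [59.2 61.6 73.1] | scene 42 wire 94 [54.9 60.8 82.1] | 
scene 50 tab 59 [59.8 79.7 81.3] | scene 50 wire 106 [55.3 79.2 81.7] | 
scene 58 tab 124 [58.7 78.9 80.6] | scene 58 wire 42 [52.7 58.5 60.3] | 
scene 66 tab 78 [77.4 78.5 80. ] | 
scene 74 tab 80 [75.9 77.6 78.8] | 
scene 82 tab 77 [75.  76.3 77.9] | 
scene 90 tab 84 [74.  75.3 76.9] | 
scene 98 tab 74 [72.5 74.3 75.5] | 
scene 106 tab 4 [71.  73.2 74.3] | 

lever [-0.00528902  3.11930444] 18

side 18 wire 6 [48.1 49.9 50.9] | 
side 26 wire 12 [48.8 60.3 75.5] | 
side 34 tab 27 [60.2 67.2 74.9] | side 34 wire 36 [54.1 76.  78.5] | 
side 42 tab 30 [60.  71.8 74.1] | side 42 wire 28 [51.4 74.4 76.4] | 
side 50 tab 19 [72.5 73.5 75.1] | side 50 wire 60 [58.8 71.9 74.8] | 
side 58 tab 68 [69.4 71.7 73.3] | side 58 wire 51 [54.  60.  61.3] | 
side 66 tab 89 [68.5 69.9 71.7] | side 66 wire 6 [55.4 56.6 59.9] | 
side 74 tab 97 [66.2 68.1 69.7] | 
side 82 tab 95 [64.6 66.2 67.7] | 
side 90 tab 94 [62.8 64.3 66. ] | 
side 98 tab 69 [60.5 62.3 63.9] |
```

The bar was still falling between the two pictures. The hook lip reads about 6 mm lower in y than nominal, so I'll shift the box origin to match. I'll wait briefly and measure again.

```bash
python3 -m creep '[[-1,0,0,0,0,0,0],[-1,0,0,0,0,0,0],[-1,0,0,0,0,0,0]]'
cat > m.py <<'E'
from h import *
import sys
O=np.array([.5495,.1894]);ey=np.array([.289,.957]);ex=np.array([.957,-.289])
for n in('scene','side'):
    p,d=shot(n,n+sys.argv[1]);P=cloud(n,d);D=P[...,:2]-O;bx=D@ex*1000;by=D@ey*1000;bz=P[...,2]*1000
    s=cv2.cvtColor(p,cv2.COLOR_RGB2HSV)[...,1]
    for lo in range(32,124,6):
        m=(abs(bx)<28)&(by>lo)&(by<lo+6)&(s<75)&(bz<110)&(bz>45)
        for nm,k in(('tab',m&(abs(bx)<11)),('wire',m&(abs(bx)>17))):
            if k.sum()>3: print(n,lo,nm,k.sum(),np.percentile(bz[k],[10,50,90]).round(1),end=' | ')
        print()
    r=(p[...,0]>70)&(p[...,1]<40)&(abs(by)<120)&(abs(bx)<25)&(bz>60)
    if r.sum()>5: print('lever',r.sum(),np.c_[by,bz][:0], np.percentile(by[r],[5,50,95]).round(1),np.percentile(bz[r],[5,50,95]).round(1))
print(get_obs()['eef_pos'],get_obs()['t'])
E
python3 m.py 6
```

```text
t: 4.5
eef_pos: [0.5728, 0.2695, 0.0753]
tool_rot: [0.0, 0.803, 0.596, 0.0]
contact_force: [0.6, -0.0, -0.0]
gripper_width: -0.001
grasp_force: 0.0
scene 32 tab 16 [50.  58.9 60.2] | scene 32 wire 37 [59.5 72.6 74.6] | 
scene 38 tab 51 [60.3 72.3 73.9] | scene 38 wire 54 [53.8 68.5 72. ] | 
scene 44 tab 79 [60.4 72.4 74.5] | scene 44 wire 54 [55.4 66.4 69.8] | 
scene 50 tab 73 [59.  61.1 73. ] | scene 50 wire 55 [55.  64.3 67.2] | 
scene 56 tab 56 [62.3 64.1 65.5] | scene 56 wire 62 [54.2 63.4 65.4] | 
scene 62 tab 61 [60.7 61.9 63.4] | scene 62 wire 42 [53.6 58.8 60.4] | 
scene 68 tab 62 [57.3 59.8 61.4] | scene 68 wire 30 [54.5 58.7 60.5] | 
scene 74 tab 61 [56.2 57.4 59.5] | 
scene 80 tab 61 [53.4 54.8 56.6] | 
scene 86 tab 61 [51.1 52.5 54. ] | 
scene 92 tab 61 [48.3 50.3 52.3] | 
scene 98 tab 52 [46.7 48.2 49.6] | 
scene 104 tab 13 [45.7 46.3 47. ] | 



lever 46 [] [ 7.4  9.  10.6] [138.9 148.3 151. ]
side 32 wire 8 [56.6 73.  74.3] | 
side 38 tab 8 [59.7 61.1 66.6] | side 38 wire 30 [59.4 69.4 73. ] | 
side 44 tab 30 [59.5 66.  74.9] | side 44 wire 24 [58.8 64.5 70.3] | 
side 50 tab 29 [60.1 63.8 74.2] | side 50 wire 28 [58.  66.2 68.7] | 
side 56 tab 30 [63.  64.7 66.5] | side 56 wire 45 [56.9 64.1 65.6] | 
side 62 tab 57 [60.5 62.6 64.7] | side 62 wire 23 [59.3 60.4 61.8] | 
side 68 tab 74 [58.2 60.3 62.2] | side 68 wire 41 [52.8 59.4 62. ] | 
side 74 tab 70 [55.8 57.9 60.1] | 
side 80 tab 67 [54.3 55.7 57.1] | 
side 86 tab 76 [52.2 53.3 55.6] | 
side 92 tab 74 [49.3 50.9 53.1] | 
side 98 tab 68 [47.  48.8 50.5] | 
side 104 tab 18 [46.2 47.7 48.5] | 



[0.57268905 0.26950271 0.07517318] 4.6
```

The bar is on the ledge (z about 63–65, under the 73 mm lip) with the lever up at about 1.57. Next I lift off and bring the finger to the lever's keeper side.

```bash
python3 -m creep '[[-1,0,0,25,0,0,0],[-1,-8,-27.5,0,0,0,0],[-1,-8.6,-27.5,0,0,0,0],[-1,0,0,0,0,0,0],[-1,0,0,0,0,0,0]]'
```

```text
t: 5.22
eef_pos: [0.5563, 0.2154, 0.1002]
tool_rot: [-0.0, 0.803, 0.596, 0.0]
contact_force: [0.8, 0.2, 0.3]
gripper_width: 0.004
grasp_force: 0.0
```

```bash
python3 -m creep '[[-1,-3.6,-12,0,0,0,0],[-1,-3.6,-12,0,0,0,0],[-1,-3,-10,-3,0,0,0],[-1,-3,-10,-4,0,0,0],[-1,0,0,0,0,0,0]]'; python3 -m creep '[[-1,-2.6,-8.6,-6,0,0,0],[-1,-2.6,-8.6,-6,0,0,0],[-1,0,0,0,0,0,0]]'; python3 m.py 7 | grep -E 'lever|side (50|56|62)|scene (50|56|62)|^\['
```

```text
t: 5.85
eef_pos: [0.5426, 0.1691, 0.0927]
tool_rot: [0.0, 0.803, 0.596, -0.0]
contact_force: [0.8, 1.1, 1.3]
gripper_width: -0.003
grasp_force: 0.3
t: 6.22
eef_pos: [0.5372, 0.1523, 0.0803]
tool_rot: [0.0, 0.803, 0.596, -0.001]
contact_force: [0.5, 0.7, 0.6]
gripper_width: 0.001
grasp_force: 0.7
scene 50 tab 58 [62.2 63.5 65.5] | scene 50 wire 46 [54.  59.2 61.2] | 
scene 56 tab 56 [61.3 62.4 64.2] | scene 56 wire 42 [53.5 59.2 61.1] | 
scene 62 tab 59 [59.8 61.2 62.4] | scene 62 wire 41 [53.6 59.6 61.4] | 
lever 520 [] [-56.4 -26.3  -9.6] [ 84.7  99.3 125.5]
side 50 tab 68 [63.1 64.5 66.7] | side 50 wire 33 [54.2 60.6 61.7] | 
side 56 tab 62 [62.3 63.4 64.8] | side 56 wire 30 [58.5 60.3 62.2] | 
side 62 tab 63 [60.8 62.  63.4] | side 62 wire 30 [53.  59.9 61.5] | 
lever 431 [] [-38.8 -23.   -9.4] [ 85.7  97.8 112.2]
[0.53740981 0.15284183 0.08075385] 6.325
```

```bash
python3 -m creep '[[-1,-2,-6.5,-8,0,0,0],[-1,-2,-6.5,-9,0,0,0],[-1,-1,-3,-5,0,0,0],[-1,-0.5,-2,-5,0,0,0],[-1,0,0,0,0,0,0]]'; python3 -m creep '[[-1,-0.5,-1.5,-5,0,0,0],[-1,-0.5,-1.5,-5,0,0,0],[-1,-0.3,-1,-5,0,0,0],[-1,0,0,0,0,0,0]]'; python3 m.py 8 | grep -E 'lever|side (50|56|62)|scene (50|56|62)|^\['
```

```text
t: 6.95
eef_pos: [0.5314, 0.1349, 0.0533]
tool_rot: [-0.0, 0.803, 0.596, -0.001]
contact_force: [0.5, 0.0, 0.1]
gripper_width: -0.005
grasp_force: 0.0
t: 7.45
eef_pos: [0.5309, 0.1314, 0.0396]
tool_rot: [-0.0, 0.803, 0.596, 0.0]
contact_force: [-3.1, -0.7, 9.0]
gripper_width: -0.003
grasp_force: 4.2
scene 50 tab 59 [64.1 65.2 66.3] | scene 50 wire 38 [53.7 58.7 60.8] | 
scene 56 tab 58 [64.1 65.3 66.3] | scene 56 wire 42 [52.9 58.4 60.6] | 
scene 62 tab 60 [64.  65.1 66.3] | scene 62 wire 46 [53.5 58.9 61.1] | 
lever 505 [] [-81.2 -39.9 -18.3] [74.7 76.3 78. ]
side 50 tab 56 [64.8 66.2 70.6] | side 50 wire 31 [55.6 60.2 61.7] | 
side 56 tab 56 [64.9 66.3 67.4] | side 56 wire 29 [58.3 60.5 62.2] | 
side 62 tab 60 [64.8 66.  67.3] | side 62 wire 31 [52.8 60.5 62.2] | 
lever 328 [] [-54.4 -33.1 -16.4] [75.3 77.4 79. ]
[0.53086694 0.13139597 0.03957645] 7.55
```

The lever is flat (red at z about 77 along its length) and the finger presses on it with 9 N. I'll lift clear and look.

```bash
python3 -m creep '[[-1,0,0,40,0,0,0],[-1,0,0,60,0,0,0],[-1,0,-40,40,0,0,0],[-1,0,-40,0,0,0,0],[-1,0,0,0,0,0,0]]'; python3 m.py 9 | grep -E 'lever|side (50|56|62)|scene (50|56|62)|^\['
python3 - <<'E'
import cv2,numpy as np
cv2.imwrite('pics/two9.png',np.hstack([cv2.imread('pics/scene9.png')[130:390,100:500],cv2.imread('pics/side9.png')[150:410,210:410]])[:,:].repeat(1,0))
E
```

```text
t: 8.18
eef_pos: [0.5309, 0.0473, 0.1794]
tool_rot: [0.001, 0.805, 0.594, -0.0]
contact_force: [-0.6, 0.2, 0.1]
gripper_width: 0.006
grasp_force: 0.0
scene 50 tab 61 [63.4 65.  66.2] | scene 50 wire 38 [53.5 59.1 60.8] | 
scene 56 tab 55 [63.  64.8 66.3] | scene 56 wire 41 [53.  58.9 60.7] | 
scene 62 tab 62 [63.5 65.2 66.2] | scene 62 wire 43 [53.  59.  61.4] | 
lever 685 [] [-80.3 -48.7 -18.9] [74.7 76.5 78.3]
side 50 tab 59 [64.7 66.4 67.6] | side 50 wire 33 [55.2 60.7 62.8] | 
side 56 tab 53 [64.9 66.  67.3] | side 56 wire 31 [58.9 60.7 61.6] | 
side 62 tab 61 [64.8 66.2 67.2] | side 62 wire 31 [55.7 60.4 62.1] | 
lever 478 [] [-76.5 -44.3 -17.5] [75.6 77.4 79.2]
[0.5305761  0.05125604 0.17874105] 8.275
```

View pics/two9.png

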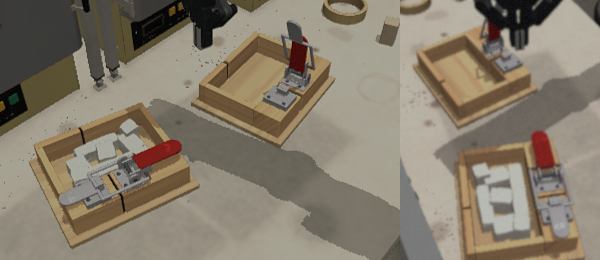

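The mould box's lever lies flat at (158,155), with the bail under the hook and the tab level at (80,197). The empty box's latch is still open at (298,60), and the robot is clear.

```bash
python3 -c "
from station import *
print(hand_in())"
```

```text
the job is handed in; nothing more can be done
None
```

The mould box's latch is closed, with the bail held under the hook and the red lever flat; the empty box's latch is still open, and the job is handed in (about 8 s on the robot's clock).

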